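# Clip the ridge cap onto the model roof

## Task

Set the copper ridge cap over the upper edge of the leaning roof panel, pushed fully down and centred along it, and let go of it. Then squeeze open the orange spring clip on the rack, take it off and clip it squarely across the middle of the cap, pushed well down over it, so that it holds cap and panel while the glue sets. Leave the blue clip and everything else on the bench where they are.

Things in the scene. Friction and masses are not known exactly. Their poses are not given: they have to be found in the camera images.
- jig: Fixed plywood assembly jig: base 190 x 220 x 12 mm; two wooden struts hold the roof panel's lower half from beneath, at 75 mm either side of its middle. Origin: centre of the base's underside. z is up.
- panel: Grey corrugated model roof panel fixed in the jig: 7 mm thick (x), 200 mm long (y), 140 mm from lower to upper edge (z), the upper edge bevelled to 3 mm. Origin: middle of its lower edge, at mid thickness. It leans 32 degrees from vertical: its z axis points up the slope to the upper edge, its x axis is the normal of its upper face. The upper 60 mm stand free on both faces.
- panel_edge (a point): Middle of the panel's upper edge, 140 mm along the panel's z axis from its origin, about 144 mm above the table; axes as the panel's.
- cap: Loose copper-coloured ridge cap, an inverted U channel, starting on the table with its open side down: 140 mm long (y), 16 mm wide outside (x), 30 mm high (z); slot 10 mm wide and 26 mm deep, walls 3 mm, top web 4 mm. Origin: centre of its underside. The two ends are alike. 60 g.
- cap_top (a point): Centre of the cap's upper face, 30 mm above the cap's origin.
- rack: Fixed clip rack: base 100 x 190 x 12 mm with an upright board 16 mm thick (x), 190 mm long (y), its top edge 86 mm above the table, on which both clips are clipped. Origin: centre of the base's underside.
- orange_clip: Loose orange spring clip with handles up, 128 mm tall, 24 mm wide (y), 70 g. Origin: the pivot; z points from jaws to handles, x is the direction in which handles and jaws open and close. Rubber jaw pads reach from 38 to 62 mm below the pivot; squeezed fully they stand 31 mm apart at the top and 41 mm at their tips.
- orange_clip_grip (a point): Where to pinch the orange clip's handles along its x: on its mid line, 40 mm above the pivot. Handles run from 12 to 67 mm above the pivot; at rest on the rack they flare to 60 mm across at the top. Pinched (about 15 N; 30 N is safe) they come parallel, 34 mm across outside, at a stop.
- orange_clip_throat (a point): Lower end of the black tongue between the orange clip's jaws, on its mid line 36 mm below the pivot: it rests on whatever edge the clip is pushed fully onto.
- orange_clip_a (a joint): Opening of one orange jaw (rad; the other mirrors it): 0 gripping something 16 mm thick, 0.2 squeezed fully open, -0.12 closed on nothing.
- blue_clip: Blue spring clip of the same shape on the same rack, 90 mm from the orange one, on either side. Leave alone. Origin: the pivot, as for the orange clip.
- glue: White glue bottle with red cap, 42 mm across, 110 mm tall; bystander. Origin: centre of its underside.
- jar_red: Red paint jar, 40 mm across, 45 mm tall; bystander. Origin: centre of its underside.
- jar_yellow: Yellow paint jar, same size; bystander.
- jar_green: Green paint jar, same size; bystander.
- brush: Paint brush, 150 mm long, lying flat; bystander.
- block: Steel block 60 x 35 x 30 mm; bystander. Origin: centre of its underside.
Not all that is in view belongs to the job. Of the things that look like the orange_clip, the smallest one is meant.

How it is judged:
On the way, in this order (a step that is already met when the one before it is completed fails the run):
1. the cap sits fully down over the panel's upper edge, centred, and is let go (x of cap_top in the frame of panel between -0.008 and 0.008 m and y of cap_top in the frame of panel between -0.025 and 0.025 m and z of cap_top in the frame of panel between 0.137 and 0.15 m and angle between the y axis of cap and the y axis of panel, either way round below 0.12 rad and angle between the z axis of cap and the z axis of panel, either way round below 0.3 rad and contact force between the fingers and cap below 0.1 N), for 0.2 s.
2. the orange clip grips the middle of the cap, pushed well down (x of orange_clip_throat in the frame of cap between -0.008 and 0.008 m and y of orange_clip_throat in the frame of cap between -0.025 and 0.025 m and z of orange_clip_throat in the frame of cap between 0.026 and 0.045 m and angle between the x axis of orange_clip and the x axis of cap, either way round below 0.3 rad and angle between the z axis of orange_clip and the z axis of cap, either way round below 0.3 rad and value of joint orange_clip_a between -0.04 and 0.06 rad), for 0.2 s.
At the end, for the whole second after the job is handed in: Cap fully over the panel edge (web within 5 mm), centred within 25 mm, parallel within 0.12 rad; orange clip gripping the cap, within 25 mm of its middle, tongue within 15 mm of its top, square within 0.3 rad; all at rest (all of step 2 and x of cap_top in the frame of panel between -0.008 and 0.008 m and y of cap_top in the frame of panel between -0.025 and 0.025 m and z of cap_top in the frame of panel between 0.137 and 0.15 m and angle between the y axis of cap and the y axis of panel, either way round below 0.12 rad and angle between the z axis of cap and the z axis of panel, either way round below 0.3 rad and linear speed of each of cap, orange_clip below 0.02 m/s); the robot touches nothing.
It fails at once if the blue clip is moved by more than 15 mm (distance of blue_clip from where it was at the start of the episode above 0.015 m).
It fails at once if a bystander (glue, jar, brush or block) is moved by more than 30 mm (distance of any of glue, jar_red, jar_yellow, jar_green, brush, block from where it was at the start of the episode above 0.03 m).
It also fails if it takes over 66 s, if anything falls off the work surface, if the arm or the gripper's body presses on something with over 40 N, if the wrist force passes 120 N, or if a joint passes its speed limit or range.

## Robot

A 6-joint arm with a two-finger parallel gripper is mounted at the origin on the work surface. World frame = base frame: x ahead of the robot, y to its left, z up, the work surface at z = 0. Lengths are in m, angles in rad, forces in N, time in s.
With the tool pointing down it reaches from about 0.4 to 0.825 m from the base axis. Payload 7 kg.
Tool frame: the origin (TCP) lies on the centre line of the jaws, within the pads' length; the fingertips stand 19 mm ahead of it and the grasp point (between the pads) is the TCP; y points along the fingers, x is the direction in which the jaws open and shut, and the axes are right-handed (so a half turn about y gives the same grasp; the last joint's range is limited). The gripper opens to 85 mm and grips with 20 to 120 N. Pads are 22 mm wide; open, the fingers measure 114 mm over their backs; the gripper's body (76 mm by 85 mm) begins 54 mm behind the grasp point. The pads swing forward as they close: fully open they stand 13 mm farther back than shut.
Start: joints at [1.402, 0.359, 0.012, 0, -1.224, -0.288], TCP at [0.298, 0.606, 0.25] pointing down, gripper open.
Joint ranges: [-3.07, 3.07], [-1.43, 2.12], [-1.02, 1.25], [-3.03, 1.67], [-3.05, -0], [-3.03, 3.03]. Speed limits (rad/s): [2.39, 2.39, 3.01, 3.14, 3.14, 3.14].

## Interface

Orientations are given as a rotation vector (axis times angle).
In Python, from rig import ctrl, vision gives the robot as it stands.
- The arm moves only by the tool servo_tool, never from a script. Its arguments are lists of equal length, an entry for each row: "delta_rot": the turn, a rotation vector about the tool's x, y, z in degrees, a list of three; "linear": the shift along the tool's x, y, z in m, a list of three; "claw": the opening, from 0 (shut) to 1 (fully open). A call has 1 to 20 rows; each row shifts and turns the commanded pose from where the row before left it, along the tool's axes as they then stand; what a row does not reach is not made up. A row lasts 1/10 s, in which the tool goes at most 50 mm and 8.59 degrees, less where a joint would pass 70% of its speed; a pose out of reach is approached as far as the arm can. A call with a gripper value outside its range is refused whole. The fingers move at their own pace and stop on an object; "newtons" is the grip in N (left out, the last holds). Time passes only in rows, so rows that do not move let the fingers close. It gives the time, the measured TCP pose, the force and the opening at its end, in the units of the state.
- ctrl.read_state(): the state, without advancing time (a new reading comes with each control period).
- vision.snapshot(name): name is "scene" or "top" or "wrist"; returns the picture (384x512x3 uint8, red, green, blue); there is no depth.
- vision.camera_params(name): a dict with "fx", "fy", "cx", "cy" (pixels), "world_to_cam" (4x4, takes a point from world to camera coordinates). Camera axes: x right, y down, z forward; pixel columns grow to the right and rows downward; lengths in m; the calibration is good to about 2 mm. The wrist camera is an equidistant fisheye: a pixel r from the principal point sees the ray r / f radians off the axis. A picture is of the moment at which its call begins: read the wrist's pose just before it. camera_params takes no time and is no camera call; for the wrist camera it gives the pose at the moment of the call.
- ctrl.close_job(): hands the job in, once; it reports no verdict.
Trained networks look in the newest picture that a camera, given by its name, has taken for a name from the list of things; names that differ only in an ending like _2 or _b are one class to them, and where a whole thing is asked for, a point or a joint stands for the part that bears it (a point fixed in the world has none). Each returns a list of dicts, best first, with "confidence" (0 to 1); they miss things now and then, are a little off and sometimes report something else, mostly with a low value. They report only what shows in the picture. A call takes as long as a camera call. They do not tell look-alikes from the thing itself.
- vision.boxes_of(camera, thing): "bbox" ([centre column, centre row, width, height] in pixels, round what is visible of it).
- vision.regions_of(camera, thing): "mask" (384x512 bool, what is visible of it) and "bbox" ([centre column, centre row, width, height] in pixels, round what is visible of it).
The state is a dict: "time_s": time; "joints": joint angles; "joint_vel": joint speeds; "joint_torque": joint torques, N m; "position": TCP position; "eef_rot": TCP orientation; "contact_force": force on the tool from outside, world axes, zero at the start; "torque": the same for the moment, N m; "finger_gap": finger opening in m.
Only numpy, scipy, OpenCV 4.12 (cv2) and the standard library are available. Lean on these libraries where they do the work, as an engineer would, in place of code of your own. Each camera call takes 0.05 s, during which the arm holds its last target. There are 200 camera calls.

## Working session

There is one attempt and no reset: what is moved stays moved. The work goes in short steps, Python scripts to look and compute and a tool call to move; the robot and the scene stay as the last step left them, time stands still between calls to the robot, and variables do not carry over. Pictures are saved under pics/ and viewed, about 8 in all and at most 12, crops included, and the job is handed in when it is done.

Besides the shell and the picture viewer there is one more tool, called as name(argument=value, ...) on one line, values as JSON. servo_tool: Moves the arm, as the interface text tells. Its arguments: {"type":"object","properties":{"delta_rot":{"type":"array"},"linear":{"type":"array"},"claw":{"type":"array"},"newtons":{"type":"number"}},"required":["delta_rot","linear","claw"]}

```bash
ls; mkdir -p pics; python3 - <<'E'
from rig import ctrl, vision
import cv2, numpy as np
s=ctrl.read_state(); print({k:np.round(v,3).tolist() for k,v in s.items()})
a=vision.snapshot("scene"); b=vision.snapshot("top")
cv2.imwrite("pics/s0.png",a[:,:,::-1]); cv2.imwrite("pics/t0.png",b[:,:,::-1])
for n in("scene","top"):
    p=vision.camera_params(n); print(n,{k:np.round(v,4).tolist() for k,v in p.items()})
    for t in("panel","cap","orange_clip","blue_clip","rack","jig"):
        print(t,[(np.round(d["bbox"]).tolist(),round(float(d["confidence"]),2)) for d in vision.boxes_of(n,t)])
E
```

```text
pics
{'time_s': 0.0, 'joints': [1.402, 0.359, 0.011, -0.0, -1.224, -0.288], 'joint_vel': [0.0, -0.001, 0.0, 0.0, -0.001, -0.0], 'joint_torque': [-0.002, -58.332, 29.342, 6.937, -0.006, 0.0], 'position': [0.298, 0.605, 0.249], 'eef_rot': [-0.959, 1.537, -1.539], 'contact_force': [0.04, 0.474, 0.311], 'torque': [-0.002, 0.027, -0.02], 'finger_gap': 0.085}
scene {'fx': 403.1581, 'fy': 403.1581, 'cx': 263.3225, 'cy': 192.2604, 'world_to_cam': [[-0.2061, 0.9785, -0.0122, 0.0253], [0.5254, 0.1001, -0.8449, -0.1944], [-0.8255, -0.1805, -0.5347, 1.5318], [0.0, 0.0, 0.0, 1.0]]}
panel [([144.0, 194.0, 72.0, 57.0], 0.84)]
cap [([253.0, 218.0, 22.0, 27.0], 0.82), ([176.0, 265.0, 32.0, 24.0], 0.7)]
orange_clip [([419.0, 191.0, 29.0, 63.0], 0.94), ([371.0, 259.0, 40.0, 86.0], 0.93), ([413.0, 189.0, 39.0, 67.0], 0.88), ([364.0, 204.0, 11.0, 28.0], 0.78), ([367.0, 205.0, 21.0, 52.0], 0.75), ([364.0, 252.0, 17.0, 74.0], 0.66)]
blue_clip [([327.0, 199.0, 21.0, 51.0], 0.73), ([204.0, 183.0, 13.0, 20.0], 0.61)]
rack [([345.0, 233.0, 80.0, 56.0], 0.68)]
jig [([148.0, 201.0, 98.0, 72.0], 0.72)]
top {'fx': 390.1965, 'fy': 390.1965, 'cx': 253.7653, 'cy': 183.167, 'world_to_cam': [[0.0945, -0.9955, 0.0018, 0.028], [-0.9706, -0.0925, -0.2224, 0.5686], [0.2216, 0.0192, -0.975, 0.9887], [0.0, 0.0, 0.0, 1.0]]}
panel [([379.0, 198.0, 91.0, 23.0], 0.82), ([274.0, 261.0, 56.0, 17.0], 0.56)]
cap [([155.0, 166.0, 27.0, 29.0], 0.72)]
orange_clip [([156.0, 165.0, 22.0, 31.0], 0.84), ([160.0, 115.0, 33.0, 48.0], 0.8), ([102.0, 224.0, 50.0, 24.0], 0.68), ([96.0, 227.0, 44.0, 24.0], 0.63), ([164.0, 126.0, 21.0, 24.0], 0.61), ([157.0, 158.0, 13.0, 16.0], 0.43)]
blue_clip [([189.0, 176.0, 18.0, 28.0], 0.62), ([182.0, 186.0, 79.0, 49.0], 0.43), ([315.0, 136.0, 18.0, 21.0], 0.32)]
rack []
jig [([376.0, 210.0, 96.0, 71.0], 0.74), ([255.0, 136.0, 14.0, 16.0], 0.39)]
```

```bash
python3 - <<'E'
import cv2
for n in "st":
    a=cv2.imread(f"pics/{n}0.png"); cv2.imwrite(f"pics/{n}0b.png",cv2.resize(a,(800,600),interpolation=cv2.INTER_CUBIC))
E
```

```text
(no output)
```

View pics/s0b.png

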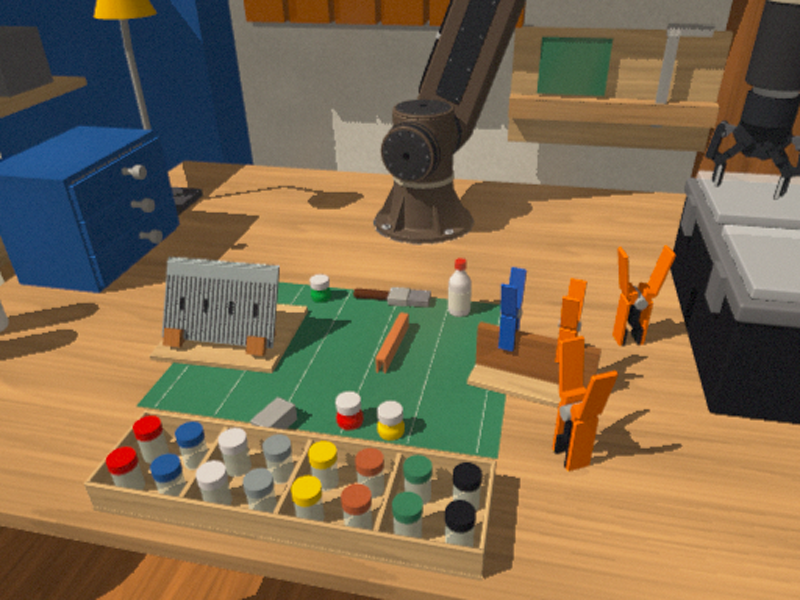

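View pics/t0b.png

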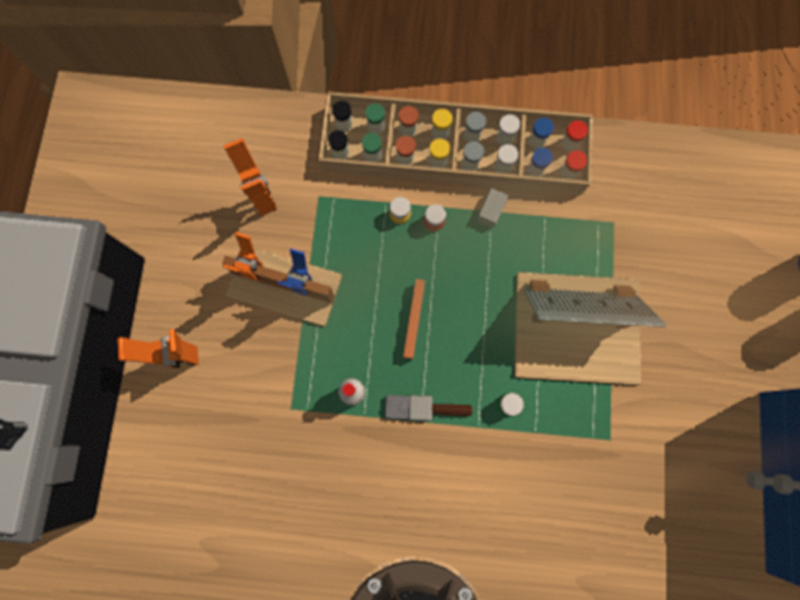

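The scene shows three orange clips. One is on the rack at scene px (365,205), and two larger ones stand on the table at about (412,190) and (371,258). The smallest, on the rack beside the blue clip (327,199), is the one I want. The cap is at (252,219) and the panel at (144,194). The panel's top edge seems to lean toward the robot. Next I'll fit poses.

```bash
cat > h.py <<'E'
from rig import ctrl, vision
import cv2, numpy as np
from scipy.optimize import minimize
from scipy.spatial.transform import Rotation as R
def proj(p,P):
    P=np.atleast_2d(P); c=P@p["world_to_cam"][:3,:3].T+p["world_to_cam"][:3,3]
    if p.get("fish"):
        r=np.hypot(c[:,0],c[:,1])+1e-12; t=np.arctan2(r,c[:,2])
        return np.c_[p["cx"]+p["fx"]*t*c[:,0]/r,p["cy"]+p["fy"]*t*c[:,1]/r]
    return np.c_[p["fx"]*c[:,0]/c[:,2]+p["cx"],p["fy"]*c[:,1]/c[:,2]+p["cy"]]
def params(n):
    p=vision.camera_params(n); p["world_to_cam"]=np.array(p["world_to_cam"]); p["fish"]=n=="wrist"; return p
def box(x,y,z):
    return np.array([[a,b,c] for a in x for b in y for c in z])
def cap_pts(q): # x,y,yaw
    return box((-.008,.008),(-.07,.07),(0,.03))@R.from_euler("z",q[2]).as_matrix().T+[q[0],q[1],0]
def panelR(yaw): return (R.from_euler("z",yaw)*R.from_euler("y",-32,degrees=True)).as_matrix()
def panel_pts(q): # edge x,y,yaw
    return box((-.0035,.0035),(-.1,.1),(-.14,0))@panelR(q[2]).T+[q[0],q[1],.144]
def board_pts(q):
    return box((-.008,.008),(-.095,.095),(.012,.086))@R.from_euler("z",q[2]).as_matrix().T+[q[0],q[1],0]
def iou(p,P,m):
    k=np.zeros(m.shape,np.uint8); h=cv2.convexHull(proj(p,P).astype(np.float32))
    cv2.fillConvexPoly(k,np.round(h*256).astype(np.int32),1,shift=8,lineType=cv2.LINE_8)
    return (k&m).sum()/max(1,(k|m).sum())
def fit(f,ms,q0):
    c=lambda q:-sum(iou(p,f(q),m) for p,m in ms)
    b=None
    for d in(.04,.01):
        q0=q0 if b is None else b.x
        b=minimize(c,q0,method="Nelder-Mead",options=dict(initial_simplex=[q0,q0+np.array([d,0,0]),q0+np.array([0,d,0]),q0+np.array([0,0,5*d])],xatol=1e-4,fatol=1e-4))
    return b.x,-b.fun/len(ms)
def ray(p,uv,z):
    T=p["world_to_cam"]; c=-T[:3,:3].T@T[:3,3]
    if p["fish"]:
        d=np.array(uv)-[p["cx"],p["cy"]]; r=np.hypot(*d); t=r/p["fx"]; d=np.r_[d/r*np.sin(t),np.cos(t)]
    else: d=np.r_[(uv[0]-p["cx"])/p["fx"],(uv[1]-p["cy"])/p["fy"],1]
    d=T[:3,:3].T@d; return c+d*(z-c[2])/d[2]
E
python3 - <<'E'
from h import *
S,T=params("scene"),params("top")
print("cams",[np.round(-p["world_to_cam"][:3,:3].T@p["world_to_cam"][:3,3],3) for p in(S,T)])
def reg(n,t,box):
    im=vision.snapshot(n)
    for d in vision.regions_of(n,t):
        if abs(d["bbox"][0]-box[0])<12 and abs(d["bbox"][1]-box[1])<12: return d["mask"].astype(np.uint8)
def col(n,box):
    im=cv2.imread(f"pics/{n}0.png"); h=cv2.cvtColor(im,cv2.COLOR_BGR2HSV)
    m=((h[...,0]<14)&(h[...,1]>110)&(h[...,2]>60)).astype(np.uint8); k=np.zeros_like(m); x0,y0,x1,y1=box; k[y0:y1,x0:x1]=m[y0:y1,x0:x1]; return k
ms=col("s",(235,195,268,240)); mt=col("t",(250,172,280,235))
print("cap px",ms.sum(),mt.sum(),ray(T,(265,204),.03))
c=ray(T,(265,204),.03)
for y in(-.1,): print("cap",fit(cap_pts,[(S,ms),(T,mt)],np.array([c[0],c[1],y])))
r=reg("scene","cap",(253,218)); print("net cap",None if r is None else iou(S,cap_pts(fit(cap_pts,[(S,ms),(T,mt)],np.array([c[0],c[1],-.1]))[0]),r))
ps,pt=reg("scene","panel",(144,194)),reg("top","panel",(379,198))
e=ray(T,(383,206),.144); print("edge0",e)
for y in(0,np.pi): print("panel",fit(panel_pts,[(S,ps),(T,pt)],np.array([e[0],e[1],y])))
# orange clip on rack: pivot & blue
for n,uv,z in(("o top pivot",(157,166),.122),("b top",(190,175),.122)): print(n,ray(T,uv,z))
a=ray(T,(157,166),.122);
# draw crops
im=cv2.imread("pics/t0.png"); im2=cv2.imread("pics/s0.png")
A=cv2.resize(im[130:230,100:220],None,fx=4,fy=4,interpolation=3); B=cv2.resize(im2[160:260,305:390],None,fx=3.7,fy=4,interpolation=3)
cv2.imwrite("pics/c0.png",np.hstack([A,B])); print(A.shape,B.shape)
E
```

```text
cams [array([1.372, 0.271, 0.655]), array([0.33 , 0.061, 1.09 ])]
cap px 297 274 [0.5154883  0.04604561 0.03      ]
cap (array([0.5156713 , 0.04811873, 1.53081094]), np.float64(0.7504201680672269))
net cap 0.7655172413793103
edge0 [ 0.51808042 -0.2412879   0.144     ]
panel (array([ 0.51889168, -0.242868  ,  0.01013739]), np.float64(0.891487642419402))
panel (array([ 0.5854624 , -0.22754007,  3.53827795]), np.float64(0.4869981890996658))
o top pivot [0.57167837 0.33242852 0.122     ]
b top [0.55607795 0.24491395 0.122     ]
(400, 480, 3) (400, 314, 3)
```

View pics/c0.png

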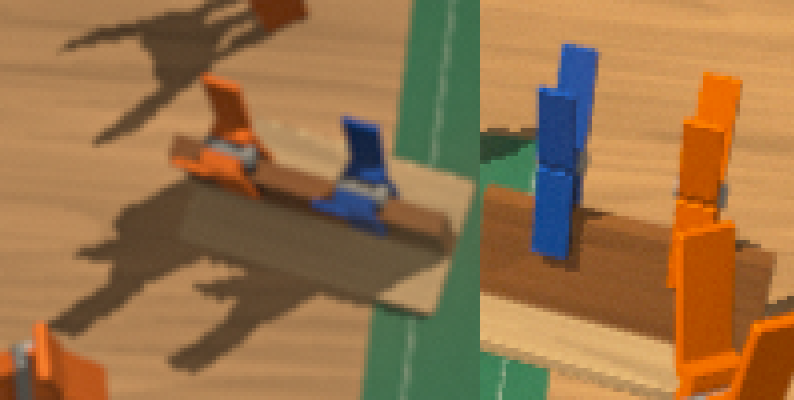

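The rack clip is confirmed as the small one, about 89 mm from the blue one. The panel and cap fits are usable. Next is a motion-planning helper and a hover above the cap.

```bash
cat >> h.py <<'E'
from scipy.linalg import logm, expm
def T4(Rm,t): M=np.eye(4); M[:3,:3]=Rm; M[:3,3]=t; return M
def tcp():
    s=ctrl.read_state(); return T4(R.from_rotvec(s["eef_rot"]).as_matrix(),s["position"])
def down(psi,tilt=0): # jaw x horizontal angle psi, tool y down
    x=np.array([np.cos(psi),np.sin(psi),0]); y=np.array([0,0,-1.]); return np.c_[x,y,np.cross(x,y)]
def plan(G,n,T0=None):
    T0=tcp() if T0 is None else T0
    s=expm(np.real(logm(np.linalg.inv(T0)@G))/n)
    rv=np.degrees(R.from_matrix(s[:3,:3]).as_rotvec())
    print("n",n,"rot/row",np.round(rv,2).tolist(),"|",round(np.linalg.norm(rv),2),"lin/row",np.round(s[:3,3],4).tolist(),"|",round(np.linalg.norm(s[:3,3]),4))
def show():
    s=ctrl.read_state(); M=tcp(); print("t",round(s["time_s"],2),"p",np.round(s["position"],4).tolist(),"gap",round(s["finger_gap"],4),"F",np.round(s["contact_force"],1).tolist(),"q",np.round(s["joints"],2).tolist()); print(np.round(M[:3,:3],3).tolist())
E
python3 - <<'E'
from h import *
show(); w=params("wrist"); W=w["world_to_cam"]; M=tcp()
print("cam in tool: origin",np.round((np.linalg.inv(M)@np.linalg.inv(W))[:3],3).tolist(), w["fx"],w["cx"],w["cy"])
x=M[:3,0]; print("psi0",np.arctan2(x[1],x[0]))
for psi in(1.531,1.531-np.pi):
    plan(T4(down(psi),[.515,.048,.17]),20)
T=params("top")
for n,uv,z in(("big1",(160,115),.07),("big2",(100,225),.07),("glue",(224,250),.11),("jarR",(278,138),.045),("jarG",(327,259),.045)): print(n,ray(T,uv,z).round(3))
E
```

```text
t 1.0 p [0.2977, 0.6057, 0.2503] gap 0.0853 F [0.5, -0.3, -0.7] q [1.4, 0.36, 0.01, -0.0, -1.22, -0.29]
[[-0.441, -0.0, 0.897], [-0.897, -0.0, -0.441], [0.0, -1.0, -0.0]]
cam in tool: origin [[1.0, 0.0, 0.001, 0.002], [-0.001, -0.298, 0.955, -0.124], [0.001, -0.955, -0.298, 0.075]] 297.3186396354542 251.65840503063245 192.07611920813486
psi0 -2.027641633174464
n 20 rot/row [-0.0, 7.81, 0.0] | 7.81 lin/row [-0.0218, 0.004, 0.0355] | 0.0418
n 20 rot/row [0.0, -1.19, 0.0] | 1.19 lin/row [0.0244, 0.004, 0.0178] | 0.0304
big1 [0.732 0.361 0.07 ]
big2 [0.412 0.471 0.07 ]
glue [0.377 0.138 0.11 ]
jarR [0.704 0.026 0.045]
jarG [ 0.382 -0.129  0.045]
```

servo_tool(delta_rot=[[0,-1.2,0],[0,-1.2,0],[0,-1.2,0],[0,-1.2,0],[0,-1.2,0],[0,-1.2,0],[0,-1.2,0],[0,-1.2,0],[0,-1.2,0],[0,-1.2,0],[0,-1.2,0],[0,-1.2,0],[0,-1.2,0],[0,-1.2,0],[0,-1.2,0],[0,-1.2,0],[0,-1.2,0],[0,-1.2,0],[0,-1.2,0],[0,-1.2,0]], linear=[[0.0244,0.004,0.0178],[0.0244,0.004,0.0178],[0.0244,0.004,0.0178],[0.0244,0.004,0.0178],[0.0244,0.004,0.0178],[0.0244,0.004,0.0178],[0.0244,0.004,0.0178],[0.0244,0.004,0.0178],[0.0244,0.004,0.0178],[0.0244,0.004,0.0178],[0.0244,0.004,0.0178],[0.0244,0.004,0.0178],[0.0244,0.004,0.0178],[0.0244,0.004,0.0178],[0.0244,0.004,0.0178],[0.0244,0.004,0.0178],[0.0244,0.004,0.0178],[0.0244,0.004,0.0178],[0.0244,0.004,0.0178],[0.0244,0.004,0.0178]], claw=[1,1,1,1,1,1,1,1,1,1,1,1,1,1,1,1,1,1,1,1])

```text
time_s: 3.0
position: [0.5166, 0.0461, 0.1705]
eef_rot: [-1.191, 1.236, -1.236]
contact_force: [0.3, 0.4, 0.4]
finger_gap: 0.0856
```

```bash
python3 - <<'E'
from h import *
show(); w=params("wrist"); im=vision.snapshot("wrist")
cv2.imwrite("pics/w1.png",im[:,:,::-1])
h=cv2.cvtColor(im,cv2.COLOR_RGB2HSV); m=((h[...,0]<14)&(h[...,1]>110)&(h[...,2]>60)).astype(np.uint8)
q=np.array([.5157,.048,1.531])
pr=proj(w,cap_pts(q)); print("pred",pr.min(0),pr.max(0))
x0,y0=np.maximum(pr.min(0)-25,0).astype(int); x1,y1=(pr.max(0)+25).astype(int)
k=np.zeros_like(m); k[y0:y1,x0:x1]=m[y0:y1,x0:x1]; print(k.sum())
q2,v=fit(cap_pts,[(w,k)],q); print(q2.round(4),v)
v=im[:,:,::-1].copy()
for qq,c in((q,(255,0,0)),(q2,(0,255,0))): cv2.polylines(v,[cv2.convexHull(proj(w,cap_pts(qq)).astype(np.float32)).astype(int)],True,c)
cv2.imwrite("pics/w1b.png",v)
plan(T4(down(q2[2]-np.pi),[q2[0],q2[1],.025]),8)
E
```

```text
t 3.0 p [0.5166, 0.0461, 0.1705] gap 0.0856 F [0.3, 0.4, 0.4] q [0.47, 0.17, -0.44, 0.0, -0.96, 1.07]
[[-0.037, 0.001, 0.999], [-0.999, 0.0, -0.037], [-0.0, -1.0, 0.001]]
pred [238.23844075 107.48974324] [256.46971394 251.60605837]
2399
[0.5149 0.0463 1.5056] 0.9195093905711
n 8 rot/row [0.0, 0.21, 0.01] | 0.21 lin/row [-0.0003, 0.0181, -0.0004] | 0.0181
```

View pics/w1b.png

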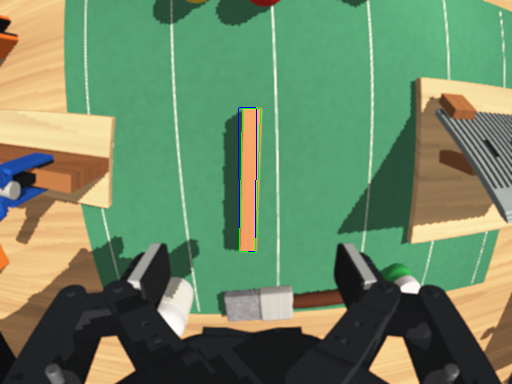

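The wrist view shows the cap at px (250,180), and the fit overlays it well. I'll descend and grip.

servo_tool(delta_rot=[[0,0.2,0],[0,0.2,0],[0,0.2,0],[0,0.2,0],[0,0.2,0],[0,0.2,0],[0,0.2,0],[0,0.2,0],[0,0,0],[0,0,0],[0,0,0],[0,0,0],[0,0,0],[0,0,0],[0,0,0],[0,0,0],[0,0,0],[0,0,0]], linear=[[-0.0003,0.0181,-0.0003],[-0.0003,0.0181,-0.0003],[-0.0003,0.0181,-0.0003],[-0.0003,0.0181,-0.0003],[-0.0003,0.0181,-0.0003],[-0.0003,0.0181,-0.0003],[-0.0003,0.0181,-0.0003],[-0.0003,0.0181,-0.0003],[0,0,0],[0,0,0],[0,0,0],[0,0,0],[0,0,0],[0,0,0],[0,0,0],[0,0,0],[0,-0.04,0],[0,-0.04,0]], claw=[1,1,1,1,1,1,1,1,1,0,0,0,0,0,0,0,0,0], newtons=40)

```text
time_s: 4.85
position: [0.5127, 0.0492, 0.1056]
eef_rot: [-1.181, 1.259, -1.257]
contact_force: [2.2, 0.8, -0.1]
finger_gap: 0.0154
```

```bash
python3 - <<'E'
from h import *
show(); w=params("wrist"); im=vision.snapshot("wrist"); cv2.imwrite("pics/w2.png",im[:,:,::-1])
# placing pose
e=np.array([.519,-.243,.144]); P=panelR(.01)
G=np.c_[-P[:,0],-P[:,2],np.cross(P[:,0],P[:,2])]
print(np.round(G,2).tolist(),np.linalg.det(G))
print("via"); plan(T4(down(.01-np.pi),[.46,-.12,.26]),20)
print("pre"); plan(T4(G,e+.1*P[:,2]),15,T4(down(.01-np.pi),[.46,-.12,.26]))
E
```

```text
t 4.85 p [0.5127, 0.0492, 0.1056] gap 0.0154 F [2.2, 0.8, -0.1] q [0.48, 0.25, -0.52, -0.0, -0.81, 1.03]
[[-0.066, -0.003, 0.998], [-0.998, -0.002, -0.066], [0.002, -1.0, -0.003]]
[[-0.85, 0.53, 0.01], [-0.01, 0.01, -1.0], [-0.53, -0.85, -0.0]] 1.0000000000000002
via
n 20 rot/row [-0.01, 4.29, -0.02] | 4.29 lin/row [0.0088, -0.0074, 0.0044] | 0.0123
pre
n 15 rot/row [-0.0, -0.0, 2.13] | 2.13 lin/row [0.0002, 0.0021, 0.0082] | 0.0085
```

servo_tool(delta_rot=[[0,4.3,0],[0,4.3,0],[0,4.3,0],[0,4.3,0],[0,4.3,0],[0,4.3,0],[0,4.3,0],[0,4.3,0],[0,4.3,0],[0,4.3,0],[0,4.3,0],[0,4.3,0],[0,4.3,0],[0,4.3,0],[0,4.3,0],[0,4.3,0],[0,4.3,0],[0,4.3,0],[0,4.3,0],[0,4.3,0],[0,0,0]], linear=[[0.0088,-0.0074,0.0044],[0.0088,-0.0074,0.0044],[0.0088,-0.0074,0.0044],[0.0088,-0.0074,0.0044],[0.0088,-0.0074,0.0044],[0.0088,-0.0074,0.0044],[0.0088,-0.0074,0.0044],[0.0088,-0.0074,0.0044],[0.0088,-0.0074,0.0044],[0.0088,-0.0074,0.0044],[0.0088,-0.0074,0.0044],[0.0088,-0.0074,0.0044],[0.0088,-0.0074,0.0044],[0.0088,-0.0074,0.0044],[0.0088,-0.0074,0.0044],[0.0088,-0.0074,0.0044],[0.0088,-0.0074,0.0044],[0.0088,-0.0074,0.0044],[0.0088,-0.0074,0.0044],[0.0088,-0.0074,0.0044]], claw=[0,0,0,0,0,0,0,0,0,0,0,0,0,0,0,0,0,0,0,0])

```text
validation failed for argument at $.li...
```

servo_tool(delta_rot=[[0,4.3,0],[0,4.3,0],[0,4.3,0],[0,4.3,0],[0,4.3,0],[0,4.3,0],[0,4.3,0],[0,4.3,0],[0,4.3,0],[0,4.3,0],[0,4.3,0],[0,4.3,0],[0,4.3,0],[0,4.3,0],[0,4.3,0],[0,4.3,0],[0,4.3,0],[0,4.3,0],[0,4.3,0],[0,4.3,0]], linear=[[0.0088,-0.0074,0.0044],[0.0088,-0.0074,0.0044],[0.0088,-0.0074,0.0044],[0.0088,-0.0074,0.0044],[0.0088,-0.0074,0.0044],[0.0088,-0.0074,0.0044],[0.0088,-0.0074,0.0044],[0.0088,-0.0074,0.0044],[0.0088,-0.0074,0.0044],[0.0088,-0.0074,0.0044],[0.0088,-0.0074,0.0044],[0.0088,-0.0074,0.0044],[0.0088,-0.0074,0.0044],[0.0088,-0.0074,0.0044],[0.0088,-0.0074,0.0044],[0.0088,-0.0074,0.0044],[0.0088,-0.0074,0.0044],[0.0088,-0.0074,0.0044],[0.0088,-0.0074,0.0044],[0.0088,-0.0074,0.0044]], claw=[0,0,0,0,0,0,0,0,0,0,0,0,0,0,0,0,0,0,0,0])

```text
time_s: 6.9
position: [0.4577, -0.1206, 0.2538]
eef_rot: [-0.001, 2.221, -2.221]
contact_force: [-0.1, -0.7, -1.4]
finger_gap: 0.0151
```

```bash
python3 - <<'E'
from h import *
show(); w=params("wrist"); im=vision.snapshot("wrist")
q=np.array([.519,-.243,.01]); v=im[:,:,::-1].copy()
for d in vision.regions_of("wrist","panel"):
    print(d["confidence"],np.round(d["bbox"]))
    m=d["mask"].astype(np.uint8); q2,s=fit(panel_pts,[(w,m)],q); print(q2.round(4),s); 
    cv2.polylines(v,[cv2.convexHull(proj(w,panel_pts(q2)).astype(np.float32)).astype(int)],True,(0,255,0))
cv2.polylines(v,[cv2.convexHull(proj(w,panel_pts(q)).astype(np.float32)).astype(int)],True,(255,0,0))
cv2.imwrite("pics/w3.png",cv2.resize(v,(768,576)))
E
```

```text
t 6.9 p [0.4577, -0.1206, 0.2538] gap 0.0151 F [-0.1, -0.7, -1.4] q [0.16, 0.02, -0.41, -0.0, -1.14, -0.16]
[[-1.0, 0.0, 0.001], [-0.001, 0.0, -1.0], [-0.0, -1.0, -0.0]]
0.64 [162.  83.  44. 167.]
[ 0.5207 -0.2505  0.0466] 0.8992213237496256
```

View pics/w3.png

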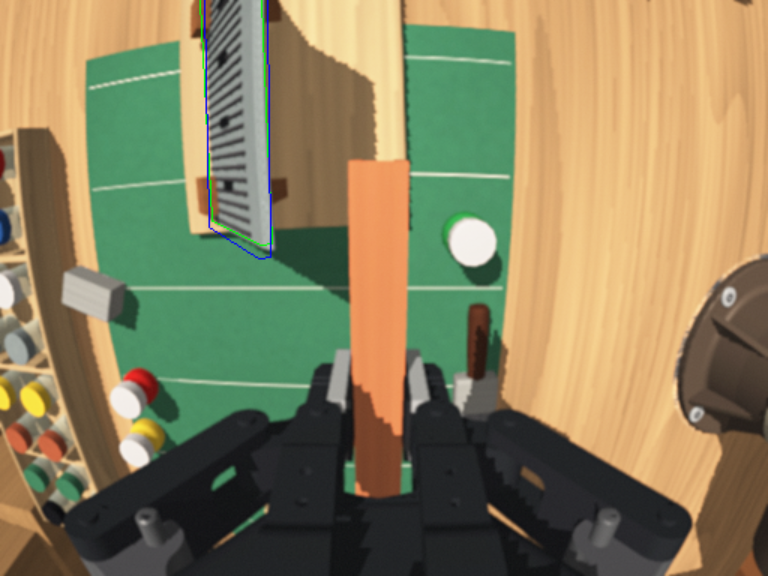

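servo_tool(delta_rot=[[0,0,0],[0,0,0],[0,0,0],[0,0,0],[0,0,0]], linear=[[0.005,-0.03,0],[0.005,-0.03,0],[0.005,-0.03,0],[0.005,-0.03,0],[0,0,0]], claw=[0,0,0,0,0])

```text
time_s: 7.5
position: [0.4396, -0.1205, 0.3775]
eef_rot: [0.0, 2.214, -2.215]
contact_force: [-0.2, 0.3, -0.6]
finger_gap: 0.0153
```

```bash
python3 - <<'E'
from h import *
show(); w=params("wrist"); im=vision.snapshot("wrist"); cv2.imwrite("pics/w4raw.png",im[:,:,::-1])
q=np.array([.519,-.248,.01]); v=im[:,:,::-1].copy()
ms=[]
for n in("wrist","scene","top"):
    if n!="wrist": vision.snapshot(n)
    p=params(n); e=proj(p,panel_pts(q)).mean(0)
    for d in vision.regions_of(n,"panel"):
        if np.hypot(*(np.array(d["bbox"][:2])-e))<40: ms.append((p,d["mask"].astype(np.uint8))); print(n,d["confidence"]); break
for sel in(ms[:1],ms):
    q2,s=fit(panel_pts,sel,q); print(q2.round(4),s,[round(iou(p,panel_pts(q2),m),3) for p,m in sel])
cv2.polylines(v,[cv2.convexHull(proj(w,panel_pts(q2)).astype(np.float32)).astype(int)],True,(0,255,0))
x,y=proj(w,panel_pts(q2)).mean(0).astype(int); x0=max(0,x-70);y0=max(0,y-90)
cv2.imwrite("pics/w4.png",cv2.resize(v[y0:y0+180,x0:x0+160],None,fx=3.3,fy=3.3)); print(x0,y0)
E
```

```text
t 7.5 p [0.4396, -0.1205, 0.3775] gap 0.0153 F [-0.2, 0.3, -0.6] q [0.17, -0.08, -0.22, 0.0, -1.42, -0.16]
[[-1.0, 0.007, 0.007], [-0.007, -0.0, -1.0], [-0.007, -1.0, 0.0]]
scene 0.65
[ 0.5171 -0.242  -0.0111] 0.9190796277145812 [np.float64(0.919)]
[ 0.5171 -0.242  -0.0111] 0.9190796277145812 [np.float64(0.919)]
104 0
```

View pics/w4.png

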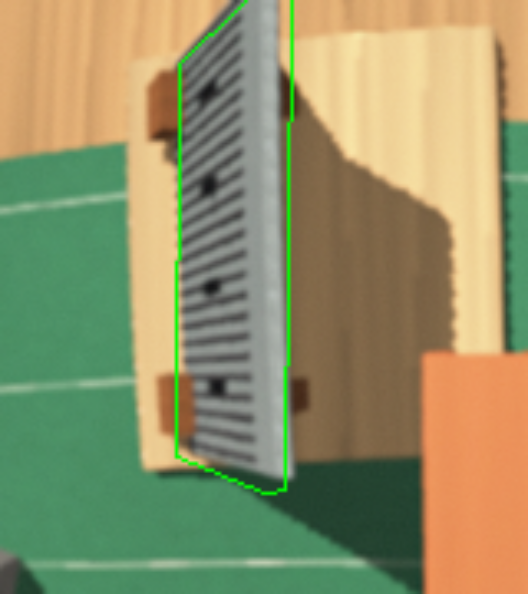

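```bash
python3 - <<'E'
from h import *
w=params("wrist"); im=cv2.imread("pics/w4raw.png"); S,T=params("scene"),params("top")
# right boundary of grey panel per row in wrist: grey vs wood/shadow/green using saturation
def bound(im,rows,xr):
    h=cv2.cvtColor(im,cv2.COLOR_BGR2HSV); out=[]
    for r in rows:
        s=(h[r,xr[0]:xr[1],1]<70)&(h[r,xr[0]:xr[1],2]>70); c=np.flatnonzero(s)
        if len(c): out.append((xr[0]+c.max()+1,r+.5))
    return np.array(out)
b=bound(im,range(2,141,4),(165,205)); print(b.tolist()[::6])
P=np.array([ray(w,u,.143) for u in b]); 
f=np.polyfit(P[:,1],P[:,0],1); rs=P[:,0]-np.polyval(f,P[:,1]); ok=abs(rs)<.004; f=np.polyfit(P[ok,1],P[ok,0],1)
print("edge x at y=-.245",np.polyval(f,-.245),"slope dx/dy",f[0],"yaw",-np.arctan(f[0]),rs.round(4).std(),ok.mean(),P[:,1].min(),P[:,1].max())
h=cv2.cvtColor(im,cv2.COLOR_BGR2HSV); s=((h[...,1]<70)&(h[...,2]>70))[100:160,165:205]; r=np.flatnonzero(s[:, 22:27].any(1)); print("near-end row",100+r.max()+1, "y_end",ray(w,(190.5,100+r.max()+1),.143))
for n in("s","t"):
    im=cv2.imread(f"pics/{n}0.png"); p=S if n=="s" else T
    h=cv2.cvtColor(im,cv2.COLOR_BGR2HSV); m=((h[...,1]<70)&(h[...,2]>60)).astype(np.uint8)
    k=np.zeros_like(m); 
    x0,y0,x1,y1=(98,155,186,232) if n=="s" else (325,178,435,216); k[y0:y1,x0:x1]=m[y0:y1,x0:x1]
    c,l,st,_=cv2.connectedComponentsWithStats(k); i=1+st[1:,4].argmax(); print(n,st[i])
    (gy,gx)=np.nonzero(l==i)
    if n=="t": 
        cols=np.unique(gx); bot=np.array([(c+.5,gy[gx==c].max()+1) for c in cols]); P=np.array([ray(p,u,.143) for u in bot])
    else:
        cols=np.unique(gx); bot=np.array([(c+.5,gy[gx==c].min()) for c in cols]); P=np.array([ray(p,u,.144) for u in bot])
    P=P[3:-3]; f=np.polyfit(P[:,1],P[:,0],1)
    for _ in range(3):
        rs=P[:,0]-np.polyval(f,P[:,1]); ok=abs(rs)<max(.003,rs.std()); f=np.polyfit(P[ok,1],P[ok,0],1)
    print(n,"x at -.245",np.polyval(f,-.245),"yaw",-np.arctan(f[0]),"y range",P[:,1].min(),P[:,1].max(),ok.mean())
E
```

```text
[[188.0, 2.5], [189.0, 26.5], [190.0, 50.5], [190.0, 74.5], [191.0, 98.5], [192.0, 122.5]]
edge x at y=-.245 0.5088142917587403 slope dx/dy -0.03515044595219378 yaw 0.035135979918535946 0.00042761798705987896 1.0 -0.32473220244445006 -0.15569603326992293
near-end row 146 y_end [ 0.50965764 -0.14657095  0.143     ]
s [ 104  164   75   59 3496]
s x at -.245 0.52072631408696 yaw 0.007352743178857882 y range -0.34029331004966923 -0.14912066534856433 0.8695652173913043
t [ 336  184   89   25 1320]
t x at -.245 0.5162716173711734 yaw 0.040217453700913244 y range -0.3359197753231795 -0.13382102306594373 0.9397590361445783
```

```bash
python3 - <<'E'
from h import *
show(); w=params("wrist"); im=vision.snapshot("wrist")[:,:,::-1].copy(); cv2.imwrite("pics/w5raw.png",im); w2=params("wrist"); print(abs(w["world_to_cam"]-w2["world_to_cam"]).max())
h=cv2.cvtColor(im,cv2.COLOR_BGR2HSV); g=(h[...,1]<70)&(h[...,2]>70)
b=[]
for r in range(2,141,3):
    c=np.flatnonzero(g[r,165:210]); b.append((165+c.max()+1,r+.5))
b=np.array(b); print(b[::8].tolist())
P=np.array([ray(w,u,.143) for u in b]); f=np.polyfit(P[:,1],P[:,0],1)
print("x at -.245",np.polyval(f,-.245),"yaw",-np.arctan(f[0]))
r=np.flatnonzero(g[100:165,187:192].any(1)); print("end row",100+r.max()+1,ray(w,(189.5,100+r.max()+1),.143))
# consistency check: held cap & z of TCP vs its known position: cap edges in image
m=((h[...,0]<14)&(h[...,1]>110)&(h[...,2]>60)); r=np.flatnonzero(m[:,256]); print("cap rows",r.min(),[ (np.flatnonzero(m[y,215:300]).min()+215,np.flatnonzero(m[y,215:300]).max()+216) for y in (130,160,200)])
M=tcp(); print(proj(w,[M[:3,3]+M[:3,:3]@np.array([sx*.008,-.005,.07]) for sx in(-1,1)]).round(1).tolist())
E
```

```text
t 7.8 p [0.438, -0.1203, 0.3723] gap 0.0153 F [0.2, -0.3, -0.6] q [0.17, -0.08, -0.23, -0.0, -1.42, -0.16]
[[-1.0, -0.002, 0.005], [-0.005, -0.0, -1.0], [0.002, -1.0, 0.0]]
0.00022819352048461528
[[184.0, 2.5], [185.0, 26.5], [185.0, 50.5], [186.0, 74.5], [187.0, 98.5], [189.0, 122.5]]
x at -.245 0.5135830068579609 yaw 0.05101672871497069
end row 147 [ 0.51094741 -0.14536162  0.143     ]
cap rows 107 [(np.int64(231), np.int64(272)), (np.int64(232), np.int64(271)), (np.int64(234), np.int64(297))]
[[226.9, 122.2], [267.2, 122.1]]
```

```bash
cat >> h.py <<'E'
PE=np.array([.518,-.243,.144]); PY=.042; P=panelR(PY)
G=np.c_[-P[:,0],-P[:,2],np.cross(P[:,0],P[:,2])]
def rel():  # tcp in panel-edge frame + orientation error
    M=tcp(); d=P.T@(M[:3,3]-PE); print("rel edge(x,y,z) mm",(d*1000).round(1).tolist(),"rot err deg(tool)",np.degrees(R.from_matrix(M[:3,:3].T@G).as_rotvec()).round(2).tolist())
E
python3 - <<'E'
from h import *
show(); rel(); plan(T4(G,PE+P@[0,.003,.06]),14)
E
```

```text
t 7.85 p [0.4381, -0.1203, 0.3724] gap 0.0155 F [-0.3, -0.5, -0.8] q [0.17, -0.08, -0.23, -0.0, -1.42, -0.16]
[[-1.0, -0.002, 0.004], [-0.004, -0.0, -1.0], [0.002, -1.0, 0.0]]
rel edge(x,y,z) mm [57.7, 125.9, 233.3] rot err deg(tool) [-0.61, -2.09, 32.11]
n 14 rot/row [-0.04, -0.15, 2.29] | 2.3 lin/row [0.0001, 0.0132, 0.0088] | 0.0159
```

servo_tool(delta_rot=[[0,-0.15,2.3],[0,-0.15,2.3],[0,-0.15,2.3],[0,-0.15,2.3],[0,-0.15,2.3],[0,-0.15,2.3],[0,-0.15,2.3],[0,-0.15,2.3],[0,-0.15,2.3],[0,-0.15,2.3],[0,-0.15,2.3],[0,-0.15,2.3],[0,-0.15,2.3],[0,-0.15,2.3],[0,0,0],[0,0,0],[0,0,0]], linear=[[0.0001,0.0132,0.0088],[0.0001,0.0132,0.0088],[0.0001,0.0132,0.0088],[0.0001,0.0132,0.0088],[0.0001,0.0132,0.0088],[0.0001,0.0132,0.0088],[0.0001,0.0132,0.0088],[0.0001,0.0132,0.0088],[0.0001,0.0132,0.0088],[0.0001,0.0132,0.0088],[0.0001,0.0132,0.0088],[0.0001,0.0132,0.0088],[0.0001,0.0132,0.0088],[0.0001,0.0132,0.0088],[0,0,0],[0,0,0],[0,0,0]], claw=[0,0,0,0,0,0,0,0,0,0,0,0,0,0,0,0,0])

```text
time_s: 9.55
position: [0.4865, -0.2428, 0.1978]
eef_rot: [0.505, 1.889, -1.888]
contact_force: [0.3, 0.1, -0.6]
finger_gap: 0.0152
```

```bash
python3 - <<'E'
from h import *
show(); rel(); a=vision.snapshot("scene"); b=vision.snapshot("wrist"); 
A=cv2.resize(a[110:250,80:220],(400,400),interpolation=3); B=cv2.resize(b,(400,400)); B=cv2.resize(b[0:256,156:356],(350,400),interpolation=3)
cv2.imwrite("pics/p6.png",np.hstack([A,B])[:,:,::-1])
E
```

```text
t 9.55 p [0.4865, -0.2428, 0.1978] gap 0.0152 F [0.3, 0.1, -0.6] q [-0.19, -0.02, -0.62, -0.27, -0.44, 0.45]
[[-0.846, 0.532, 0.039], [-0.039, 0.012, -0.999], [-0.532, -0.846, 0.01]]
rel edge(x,y,z) mm [1.9, 1.5, 62.3] rot err deg(tool) [-0.59, 0.17, -0.16]
```

View pics/p6.png

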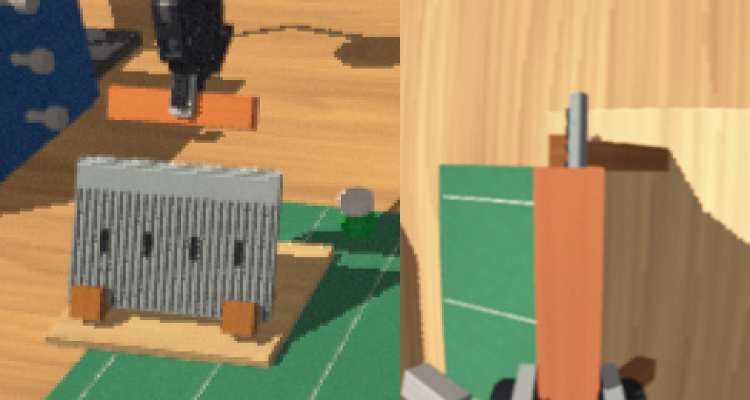

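The wrist view shows the panel's far edge at about 3 mm tool +x from the cap's midline, and parallel to it. I'll shift and lower until the cap just starts over the edge.

servo_tool(delta_rot=[[-0.3,0,0],[-0.3,0,0],[0,0,0],[0,0,0],[0,0,0],[0,0,0],[0,0,0],[0,0,0],[0,0,0]], linear=[[0.0015,0,0],[0.0015,0,0],[0,0.012,0],[0,0.012,0],[0,0.009,0],[0,0.004,0],[0,0.004,0],[0,0.004,0],[0,0,0]], claw=[0,0,0,0,0,0,0,0,0])

```text
time_s: 10.55
position: [0.5081, -0.2419, 0.1573]
eef_rot: [0.502, 1.899, -1.876]
contact_force: [0.4, -0.3, -0.2]
finger_gap: 0.0151
```

```bash
python3 - <<'E'
from h import *
show(); rel(); a=vision.snapshot("scene"); b=vision.snapshot("wrist"); 
A=cv2.resize(a[110:250,80:220],(400,400),interpolation=3); B=cv2.resize(b[0:256,156:356],(350,400),interpolation=3)
cv2.imwrite("pics/p7.png",np.hstack([A,B])[:,:,::-1])
E
```

```text
t 10.55 p [0.5081, -0.2419, 0.1573] gap 0.0151 F [0.4, -0.3, -0.2] q [-0.21, 0.07, -0.6, -0.37, -0.38, 0.56]
[[-0.846, 0.532, 0.044], [-0.038, 0.023, -0.999], [-0.533, -0.846, 0.001]]
rel edge(x,y,z) mm [-1.3, 1.5, 16.5] rot err deg(tool) [0.02, 0.14, -0.18]
```

View pics/p7.png

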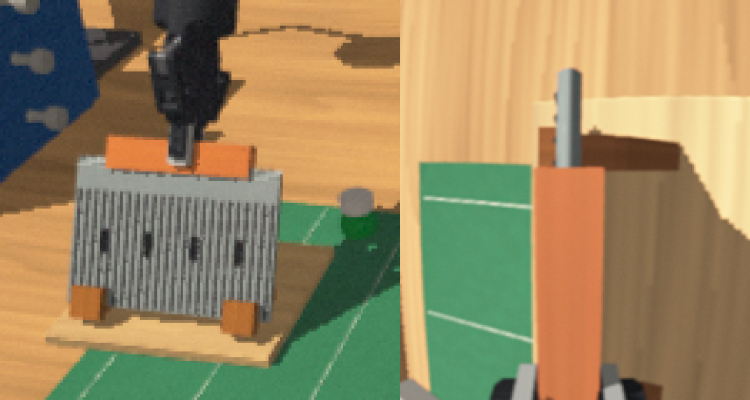

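The cap straddles the edge, aligned and centred, with no force. I'll push it down.

servo_tool(delta_rot=[[0,0,0],[0,0,0],[0,0,0],[0,0,0],[0,0,0],[0,0,0],[0,0,0],[0,0,0]], linear=[[0,0.003,0],[0,0.003,0],[0,0.003,0],[0,0.002,0],[0,0.002,0],[0,0.002,0],[0,0.0015,0],[0,0,0]], claw=[0,0,0,0,0,0,0,0])

```text
time_s: 11.45
position: [0.5168, -0.2416, 0.1436]
eef_rot: [0.503, 1.898, -1.876]
contact_force: [-0.1, -0.1, 1.5]
finger_gap: 0.0154
```

```bash
python3 -c "
from h import *
show(); rel()"
```

```text
t 11.45 p [0.5168, -0.2416, 0.1436] gap 0.0154 F [-0.1, -0.1, 1.5] q [-0.21, 0.11, -0.59, -0.39, -0.35, 0.58]
[[-0.845, 0.532, 0.044], [-0.038, 0.023, -0.999], [-0.533, -0.846, 0.001]]
rel edge(x,y,z) mm [-1.2, 1.4, 0.3] rot err deg(tool) [0.01, 0.15, -0.19]
```

servo_tool(delta_rot=[[0,0,0],[0,0,0],[0,0,0]], linear=[[0,0.001,0],[0,0.001,0],[0,0,0]], claw=[0,0,0])

```text
time_s: 11.75
position: [0.517, -0.2416, 0.1433]
eef_rot: [0.503, 1.897, -1.876]
contact_force: [-15.1, 3.5, 19.2]
finger_gap: 0.0151
```

It's seated: 24 N of resistance along the slope. I'll relax the push, release and retract.

servo_tool(delta_rot=[[0,0,0],[0,0,0],[0,0,0],[0,0,0],[0,0,0],[0,0,0],[0,0,0],[0,0,0],[0,0,0],[0,0,0],[0,0,0]], linear=[[0,-0.0015,0],[0,0,0],[0,0,0],[0,0,0],[0,0,0],[0,0,0],[0,-0.02,0],[0,-0.04,0],[0,-0.04,0],[0,0,0],[0,0,0]], claw=[0,0.3,0.5,0.6,0.6,0.6,0.6,0.6,0.6,1,1])

```text
time_s: 12.85
position: [0.4637, -0.2439, 0.2291]
eef_rot: [0.505, 1.896, -1.875]
contact_force: [-0.4, 0.2, -0.3]
finger_gap: 0.0778
```

```bash
python3 - <<'E'
from h import *
show(); rel(); a=vision.snapshot("scene"); b=vision.snapshot("wrist"); vision.snapshot("top")
A=cv2.resize(a[110:250,80:220],(400,400),interpolation=3); B=cv2.resize(b[0:256,126:386],(390,400),interpolation=3)
cv2.imwrite("pics/p8.png",np.hstack([A,B])[:,:,::-1])
E
```

```text
t 12.85 p [0.4637, -0.2439, 0.2291] gap 0.0778 F [-0.4, 0.2, -0.3] q [-0.22, -0.1, -0.6, -0.28, -0.54, 0.47]
[[-0.844, 0.535, 0.044], [-0.038, 0.022, -0.999], [-0.535, -0.845, 0.002]]
rel edge(x,y,z) mm [-0.9, 1.4, 101.0] rot err deg(tool) [-0.02, 0.15, -0.35]
```

View pics/p8.png

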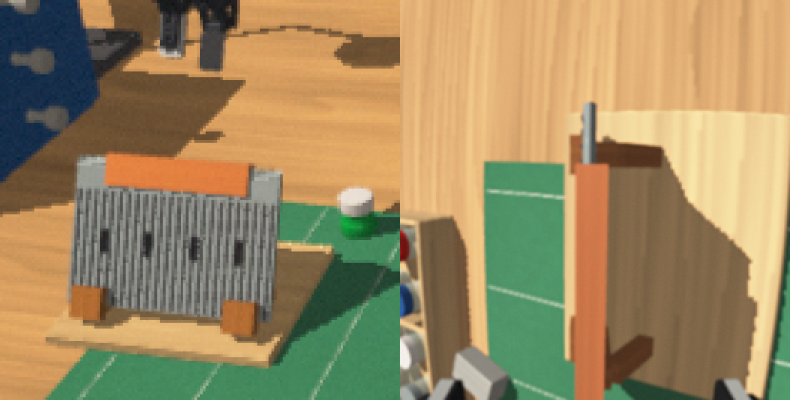

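Viewed 9 pictures so far. The cap is seated and centred, with about 30 px of panel showing at each end. Next I move to hover over the rack clip.

```bash
python3 - <<'E'
from h import *
plan(T4(down(np.pi-.177),[.572,.31,.29]),20)
E
```

```text
n 20 rot/row [0.18, 0.62, -1.6] | 1.72 lin/row [-0.0045, -0.0017, -0.0281] | 0.0285
```

servo_tool(delta_rot=[[0.18,0.6,-1.6],[0.18,0.6,-1.6],[0.18,0.6,-1.6],[0.18,0.6,-1.6],[0.18,0.6,-1.6],[0.18,0.6,-1.6],[0.18,0.6,-1.6],[0.18,0.6,-1.6],[0.18,0.6,-1.6],[0.18,0.6,-1.6],[0.18,0.6,-1.6],[0.18,0.6,-1.6],[0.18,0.6,-1.6],[0.18,0.6,-1.6],[0.18,0.6,-1.6],[0.18,0.6,-1.6],[0.18,0.6,-1.6],[0.18,0.6,-1.6],[0.18,0.6,-1.6],[0.18,0.6,-1.6]], linear=[[-0.0045,-0.0017,-0.0281],[-0.0045,-0.0017,-0.0281],[-0.0045,-0.0017,-0.0281],[-0.0045,-0.0017,-0.0281],[-0.0045,-0.0017,-0.0281],[-0.0045,-0.0017,-0.0281],[-0.0045,-0.0017,-0.0281],[-0.0045,-0.0017,-0.0281],[-0.0045,-0.0017,-0.0281],[-0.0045,-0.0017,-0.0281],[-0.0045,-0.0017,-0.0281],[-0.0045,-0.0017,-0.0281],[-0.0045,-0.0017,-0.0281],[-0.0045,-0.0017,-0.0281],[-0.0045,-0.0017,-0.0281],[-0.0045,-0.0017,-0.0281],[-0.0045,-0.0017,-0.0281],[-0.0045,-0.0017,-0.0281],[-0.0045,-0.0017,-0.0281],[-0.0045,-0.0017,-0.0281]], claw=[1,1,1,1,1,1,1,1,1,1,1,1,1,1,1,1,1,1,1,1])

```text
time_s: 15.0
position: [0.5715, 0.3123, 0.2881]
eef_rot: [-0.181, -2.125, 2.137]
contact_force: [0.1, 0.2, 0.4]
finger_gap: 0.0857
```

servo_tool(delta_rot=[[0,0,0],[0,0,0],[0,0,0]], linear=[[0,0,0],[0,0,0],[0,0,0]], claw=[1,1,1])

```text
time_s: 15.3
position: [0.571, 0.3103, 0.2889]
eef_rot: [-0.183, -2.126, 2.137]
contact_force: [0.3, -0.0, -0.1]
finger_gap: 0.0853
```

```bash
python3 - <<'E'
from h import *
show(); w=params("wrist"); im=vision.snapshot("wrist")[:,:,::-1].copy(); cv2.imwrite("pics/w9raw.png",im)
a=-.177; c=np.array([.5717,.3324]); ex=np.array([np.cos(a),np.sin(a)]); ey=np.array([-ex[1],ex[0]])
b=np.array([np.r_[c+u*ex+v*ey,z] for u,v,z in [(-.03,-.012,.189),(-.03,.012,.189),(.03,.012,.189),(.03,-.012,.189)]])
pr=proj(w,b); print(pr.round(1).tolist()); v=im.copy()
cv2.polylines(v,[pr.round().astype(int)],True,(0,255,0))
e=proj(w,[np.r_[c+s*ex+t*ey,.086] for s,t in((-.008,-.1375),(-.008,.0525),(.008,.0525),(.008,-.1375))]); cv2.polylines(v,[e.round().astype(int)],True,(255,255,0))
cv2.imwrite("pics/w9.png",cv2.resize(v[0:320,60:460],(800,640))[:600])
E
```

```text
t 15.3 p [0.571, 0.3103, 0.2889] gap 0.0853 F [0.3, -0.0, -0.1] q [0.8, 0.3, 0.01, 0.0, -1.29, -0.97]
[[-0.985, -0.0, -0.171], [0.171, -0.005, -0.985], [-0.0, -1.0, 0.005]]
[[290.5, 214.7], [289.0, 241.1], [217.7, 240.8], [216.7, 214.3]]
```

View pics/w9.png

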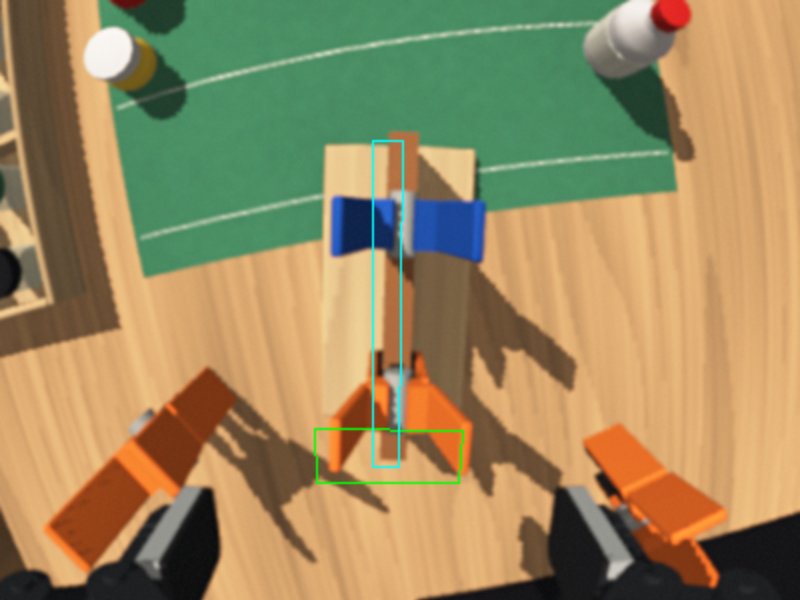

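```bash
python3 - <<'E'
from h import *
w=params("wrist"); M=tcp(); c=.002*-M[:3,0]
f=lambda u,v,z: ray(w,(u/2+60,v/2),z)+c
H=f(400,446,.188); print("handles centre",H.round(4),[f(*q,.188).round(4).tolist() for q in((331,444),(469,448))])
A,B=f(404,136,.086),f(395.5,455,.086); d=A-B; yaw=np.arctan2(-d[0],d[1]); yaw=np.arctan2(d[0],-d[1]); print("board",A.round(4),B.round(4),"yaw",yaw,"len",np.linalg.norm(d))
print("spring",f(397,395,.122).round(4),"blue",f(403,222,.122).round(4))
T=params("top"); print("big clips top ends",ray(T,(173,134),.1).round(3),ray(T,(173,134),.0).round(3),ray(T,(126,226),.1).round(3))
pv=f(397,395,.122)[:2]
ctr=(H[:2]+pv)/2; print("ctr",ctr)
G2=T4(down(np.pi+yaw),[ctr[0],ctr[1],.163]); plan(G2,12)
E
```

```text
handles centre [0.5678 0.329  0.188 ] [[0.5957, 0.3234, 0.188], [0.5397, 0.335, 0.188]]
board [0.5405 0.1963 0.086 ] [0.5757 0.3775 0.086 ] yaw -0.19168818827985903 len 0.18453528078939668
spring [0.5675 0.3285 0.122 ] blue [0.5501 0.2421 0.122 ]
big clips top ends [0.669 0.309 0.1  ] [0.703 0.334 0.   ] [0.413 0.393 0.1  ]
ctr [0.56764189 0.32873137]
n 12 rot/row [-0.02, 0.1, -0.01] | 0.1 lin/row [0.0006, 0.0105, -0.0015] | 0.0107
```

servo_tool(delta_rot=[[0,0.1,0],[0,0.1,0],[0,0.1,0],[0,0.1,0],[0,0.1,0],[0,0.1,0],[0,0.1,0],[0,0.1,0],[0,0.1,0],[0,0.1,0],[0,0.1,0],[0,0.1,0],[0,0,0],[0,0,0]], linear=[[0.0006,0.0105,-0.0015],[0.0006,0.0105,-0.0015],[0.0006,0.0105,-0.0015],[0.0006,0.0105,-0.0015],[0.0006,0.0105,-0.0015],[0.0006,0.0105,-0.0015],[0.0006,0.0105,-0.0015],[0.0006,0.0105,-0.0015],[0.0006,0.0105,-0.0015],[0.0006,0.0105,-0.0015],[0.0006,0.0105,-0.0015],[0.0006,0.0105,-0.0015],[0,0,0],[0,0,0]], claw=[1,1,1,1,1,1,1,1,1,1,1,1,1,1], newtons=30)

```text
time_s: 16.75
position: [0.5676, 0.3292, 0.1641]
eef_rot: [-0.206, -2.117, 2.125]
contact_force: [0.3, 0.8, 0.0]
finger_gap: 0.0854
```

servo_tool(delta_rot=[[0,0,0],[0,0,0],[0,0,0],[0,0,0],[0,0,0],[0,0,0],[0,0,0],[0,0,0],[0,0,0],[0,0,0]], linear=[[0,0,0],[0,0,0],[0,0,0],[0,0,0],[0,0,0],[0,0,0],[0,0,0],[0,0,0],[0,0,0],[0,0,0]], claw=[0,0,0,0,0,0,0,0,0,0], newtons=30)

```text
time_s: 17.75
position: [0.5693, 0.3306, 0.169]
eef_rot: [-0.211, -2.125, 2.123]
contact_force: [-5.0, 0.0, 18.5]
finger_gap: 0.0332
```

```bash
python3 -c "
from h import *
show()"
```

```text
t 17.75 p [0.5693, 0.3306, 0.169] gap 0.0332 F [-5.0, 0.0, 18.5] q [0.82, 0.39, -0.14, 0.01, -1.04, -1.02]
[[-0.982, 0.007, -0.19], [0.19, 0.001, -0.982], [-0.007, -1.0, -0.002]]
```

servo_tool(delta_rot=[[0,0,0],[0,0,0],[0,0,0],[0,0,0],[0,0,0],[0,0,0],[0,0,0],[0,0,0]], linear=[[0,-0.006,0],[0,-0.01,0],[0,-0.02,0],[0,-0.03,0],[0,-0.03,0],[0,-0.03,0],[0,0,0],[0,0,0]], claw=[0,0,0,0,0,0,0,0])

```text
time_s: 18.55
position: [0.5674, 0.3297, 0.2911]
eef_rot: [-0.207, -2.119, 2.123]
contact_force: [0.4, 0.9, -0.9]
finger_gap: 0.033
```

```bash
python3 - <<'E'
from h import *
show(); a=vision.snapshot("scene"); b=vision.snapshot("wrist"); cv2.imwrite("pics/w10raw.png",b[:,:,::-1])
S=params("scene"); M=tcp()
off=lambda d:proj(S,[M[:3,3]+M[:3,:3]@[0,d,0]])[0]
v=a.copy()
# predicted clip top, pivot, throat, tips if grip point 40 above pivot
for d,c in((-.027,(255,0,255)),(.04,(0,255,255)),(.076,(255,255,0)),(.102,(255,0,0))): cv2.circle(v,tuple(off(d).round().astype(int)),1,c,-1); print(d,off(d).round(1))
x,y=off(.04).round().astype(int); A=cv2.resize(v[max(0,y-70):y+70,x-60:x+60],(515,600),interpolation=3)
B=cv2.resize(b[110:360,150:350],(280,350),interpolation=3); B=np.vstack([B,np.zeros((250,280,3),np.uint8)])
cv2.imwrite("pics/p11.png",np.hstack([A,B])[:,:,::-1])
E
```

```text
t 18.55 p [0.5674, 0.3297, 0.2911] gap 0.033 F [0.4, 0.9, -0.9] q [0.82, 0.31, 0.03, 0.0, -1.29, -1.02]
[[-0.981, 0.002, -0.192], [0.192, -0.002, -0.981], [-0.002, -1.0, 0.002]]
-0.027 [372.9 129.2]
0.04 [368.6 157.9]
0.076 [366.5 172.4]
0.102 [365.  182.5]
```

View pics/p11.png

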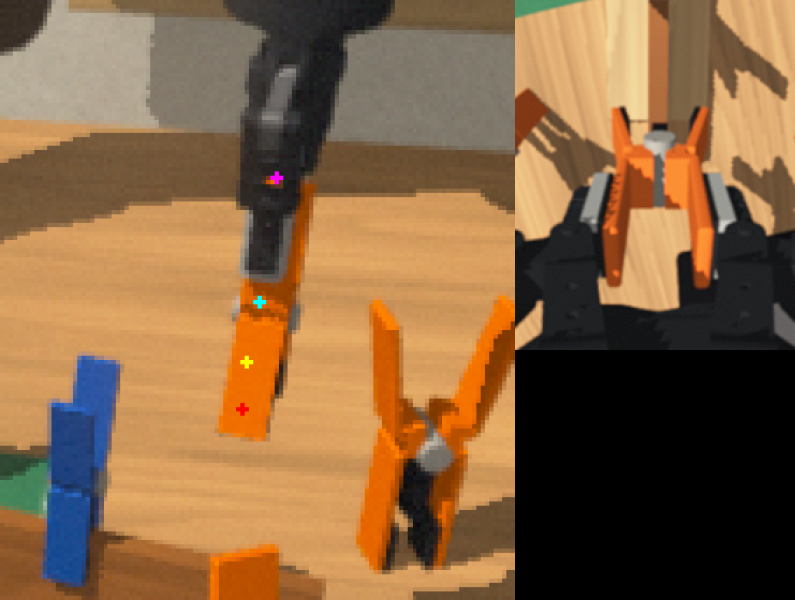

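The clip is squeezed open, upright and clear of the rack, with the blue clip untouched. The pivot is about 46 mm ahead of the TCP, so the throat is about 82 mm ahead. Raising it, then carrying it to a pre-place pose.

servo_tool(delta_rot=[[0,0,0],[0,0,0],[0,0,0]], linear=[[0,-0.025,0],[0,-0.025,0],[0,-0.02,0]], claw=[0,0,0])

```text
time_s: 18.95
position: [0.5672, 0.3298, 0.3602]
eef_rot: [-0.205, -2.115, 2.126]
contact_force: [-0.1, -0.4, -0.7]
finger_gap: 0.0331
```

```bash
cat >> h.py <<'E'
CT=np.array([.517,-.244,.1433])+.0045*P[:,2]
def relc():
    M=tcp(); d=P.T@(M[:3,3]+M[:3,:3]@[0,.082,0]-CT); print("throat rel cap_top mm",(d*1000).round(1).tolist(),"rot err",np.degrees(R.from_matrix(M[:3,:3].T@G).as_rotvec()).round(2).tolist())
E
python3 -c "
from h import *
show(); relc(); plan(T4(G,CT+P[:,2]*.147),20)"
```

```text
t 18.95 p [0.5672, 0.3298, 0.3602] gap 0.0331 F [-0.1, -0.4, -0.7] q [0.83, 0.28, 0.15, 0.0, -1.44, -1.02]
[[-0.982, -0.0, -0.191], [0.191, -0.005, -0.982], [-0.001, -1.0, 0.005]]
throat rel cap_top mm [134.4, 570.7, 70.5] rot err [-4.02, -13.0, 31.84]
n 20 rot/row [-0.2, -0.65, 1.59] | 1.73 lin/row [0.0052, 0.003, 0.0294] | 0.03
```

servo_tool(delta_rot=[[-0.2,-0.65,1.6],[-0.2,-0.65,1.6],[-0.2,-0.65,1.6],[-0.2,-0.65,1.6],[-0.2,-0.65,1.6],[-0.2,-0.65,1.6],[-0.2,-0.65,1.6],[-0.2,-0.65,1.6],[-0.2,-0.65,1.6],[-0.2,-0.65,1.6],[-0.2,-0.65,1.6],[-0.2,-0.65,1.6],[-0.2,-0.65,1.6],[-0.2,-0.65,1.6],[-0.2,-0.65,1.6],[-0.2,-0.65,1.6],[-0.2,-0.65,1.6],[-0.2,-0.65,1.6],[-0.2,-0.65,1.6],[-0.2,-0.65,1.6]], linear=[[0.0052,0.003,0.0294],[0.0052,0.003,0.0294],[0.0052,0.003,0.0294],[0.0052,0.003,0.0294],[0.0052,0.003,0.0294],[0.0052,0.003,0.0294],[0.0052,0.003,0.0294],[0.0052,0.003,0.0294],[0.0052,0.003,0.0294],[0.0052,0.003,0.0294],[0.0052,0.003,0.0294],[0.0052,0.003,0.0294],[0.0052,0.003,0.0294],[0.0052,0.003,0.0294],[0.0052,0.003,0.0294],[0.0052,0.003,0.0294],[0.0052,0.003,0.0294],[0.0052,0.003,0.0294],[0.0052,0.003,0.0294],[0.0052,0.003,0.0294]], claw=[0,0,0,0,0,0,0,0,0,0,0,0,0,0,0,0,0,0,0,0])

```text
time_s: 20.95
position: [0.4359, -0.247, 0.2692]
eef_rot: [0.505, 1.9, -1.875]
contact_force: [0.8, -0.7, -0.3]
finger_gap: 0.033
```

servo_tool(delta_rot=[[0,0,0],[0,0,0],[0,0,0]], linear=[[0,0,0],[0,0,0],[0,0,0]], claw=[0,0,0])

```text
time_s: 21.25
position: [0.4366, -0.2457, 0.2697]
eef_rot: [0.505, 1.902, -1.877]
contact_force: [-0.5, 0.5, -0.7]
finger_gap: 0.0334
```

```bash
python3 - <<'E'
from h import *
show(); relc(); a=vision.snapshot("scene"); b=vision.snapshot("wrist"); plan(T4(G,CT+P[:,2]*.132),3)
S=params("scene"); M=tcp(); v=a.copy()
for d,c in((.046,(0,255,255)),(.082,(255,255,0))): cv2.circle(v,tuple(proj(S,[M[:3,3]+M[:3,:3]@[0,d,0]])[0].round().astype(int)),1,c,-1)
cv2.circle(v,tuple(proj(S,[CT])[0].round().astype(int)),1,(255,0,255),-1)
A=cv2.resize(v[80:220,80:220],(400,400),interpolation=3); B=cv2.resize(b[60:316,126:386],(390,400),interpolation=3)
cv2.imwrite("pics/p12.png",np.hstack([A,B])[:,:,::-1])
E
```

```text
t 21.25 p [0.4366, -0.2457, 0.2697] gap 0.0334 F [-0.5, 0.5, -0.7] q [-0.25, -0.18, -0.57, -0.25, -0.65, 0.45]
[[-0.846, 0.531, 0.042], [-0.035, 0.023, -0.999], [-0.532, -0.847, -0.001]]
throat rel cap_top mm [-1.0, 1.8, 63.3] rot err [0.05, -0.06, -0.14]
n 3 rot/row [0.03, 0.02, -0.07] | 0.08 lin/row [-0.0002, 0.0045, 0.0008] | 0.0046
```

View pics/p12.png

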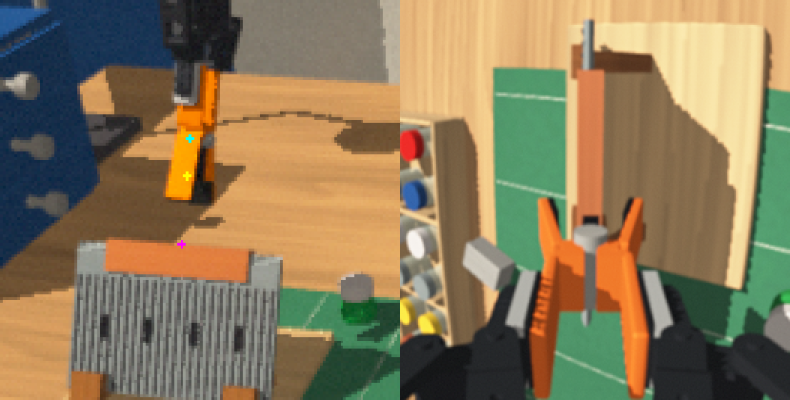

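The clip is lined up with the cap, which sits centrally between the jaws. I'll descend along the slope.

servo_tool(delta_rot=[[0,0,0],[0,0,0],[0,0,0],[0,0,0],[0,0,0],[0,0,0],[0,0,0],[0,0,0],[0,0,0],[0,0,0],[0,0,0]], linear=[[-0.0005,0.01,0.001],[0,0.01,0.001],[0,0.01,0],[0,0.007,0],[0,0.004,0],[0,0.004,0],[0,0.004,0],[0,0.004,0],[0,0.004,0],[0,0,0],[0,0,0]], claw=[0,0,0,0,0,0,0,0,0,0,0])

```text
time_s: 22.45
position: [0.4678, -0.2469, 0.2224]
eef_rot: [0.506, 1.9, -1.876]
contact_force: [0.4, -0.6, -0.9]
finger_gap: 0.0328
```

servo_tool(delta_rot=[[0,0,0],[0,0,0],[0,0,0],[0,0,0]], linear=[[0,0.0015,0],[0,0.0015,0],[0,0.0015,0],[0,0,0]], claw=[0,0,0,0])

```text
time_s: 22.85
position: [0.4702, -0.2468, 0.2184]
eef_rot: [0.506, 1.9, -1.876]
contact_force: [0.8, -0.2, -0.1]
finger_gap: 0.0331
```

```bash
python3 -c "
from h import *
show(); relc()"
```

```text
t 22.85 p [0.4702, -0.2468, 0.2184] gap 0.0331 F [0.8, -0.2, -0.1] q [-0.23, -0.07, -0.59, -0.3, -0.52, 0.49]
[[-0.845, 0.533, 0.042], [-0.035, 0.023, -0.999], [-0.533, -0.846, -0.001]]
throat rel cap_top mm [0.4, -0.8, 2.0] rot err [0.03, -0.03, -0.22]
```

Nothing touching yet. I'll take smaller steps until contact.

servo_tool(delta_rot=[[0,0,0],[0,0,0],[0,0,0],[0,0,0]], linear=[[0,0.0015,0],[0,0.0015,0],[0,0.001,0],[0,0,0]], claw=[0,0,0,0])

```text
time_s: 23.25
position: [0.4714, -0.2473, 0.2169]
eef_rot: [0.505, 1.898, -1.877]
contact_force: [-21.8, 2.1, 21.3]
finger_gap: 0.033
```

Contact: about 30 N along the slope, so the tongue is on the cap. I'll ease off slightly and open.

servo_tool(delta_rot=[[0,0,0],[0,0,0],[0,0,0],[0,0,0],[0,0,0],[0,0,0],[0,0,0],[0,0,0],[0,0,0],[0,0,0]], linear=[[0,-0.001,0],[0,0,0],[0,0,0],[0,0,0],[0,0,0],[0,0,0],[0,0,0],[0,0,0],[0,0,0],[0,0,0]], claw=[0,0.45,0.55,0.65,0.8,1,1,1,1,1])

```text
time_s: 24.25
position: [0.4719, -0.2467, 0.2161]
eef_rot: [0.506, 1.9, -1.876]
contact_force: [-0.1, -0.4, -0.2]
finger_gap: 0.0855
```

```bash
python3 -c "
from h import *
show(); relc()"
```

```text
t 24.25 p [0.4719, -0.2467, 0.2161] gap 0.0855 F [-0.1, -0.4, -0.2] q [-0.23, -0.06, -0.59, -0.3, -0.51, 0.49]
[[-0.845, 0.533, 0.042], [-0.035, 0.023, -0.999], [-0.533, -0.846, -0.001]]
throat rel cap_top mm [0.5, -0.8, -0.8] rot err [0.02, -0.03, -0.23]
```

servo_tool(delta_rot=[[0,0,0],[0,0,0],[0,0,0],[0,0,0],[0,0,0],[0,0,0],[0,0,0]], linear=[[0,-0.01,0],[0,-0.02,0],[0,-0.03,0],[0,-0.03,0],[0,-0.02,0],[0,0,0],[0,0,0]], claw=[1,1,1,1,1,1,1])

```text
time_s: 24.95
position: [0.413, -0.2493, 0.3099]
eef_rot: [0.508, 1.899, -1.876]
contact_force: [0.3, -0.5, -0.1]
finger_gap: 0.0851
```

```bash
python3 - <<'E'
from h import *
show(); a=vision.snapshot("scene"); b=vision.snapshot("wrist"); v=a.copy()
S=params("scene")
for h_,c in((0,(255,0,255)),(.036,(0,255,255)),(.103,(255,255,0))):
    u=proj(S,[CT+P[:,2]*h_])[0]; print(h_,u.round(1))
A=cv2.resize(v[90:240,75:225],(400,400),interpolation=3); B=cv2.resize(b[60:316,126:386],(390,400),interpolation=3)
cv2.imwrite("pics/p13.png",np.vstack([np.hstack([A,B]),cv2.resize(v[130:260,290:430],(790,733),interpolation=3)[0:1]])[:,:,::-1])
E
```

```text
t 24.95 p [0.413, -0.2493, 0.3099] gap 0.0851 F [0.3, -0.5, -0.1] q [-0.28, -0.25, -0.53, -0.24, -0.76, 0.45]
[[-0.844, 0.534, 0.041], [-0.035, 0.022, -0.999], [-0.535, -0.845, -0.0]]
0 [142.5 164.9]
0.036 [143.5 151.4]
0.103 [145.3 126.2]
```

The viewer limit is reached, so I'll check numerically with the networks and colour.

```bash
python3 - <<'E'
from h import *
for n in("scene","top","wrist"):
    vision.snapshot(n); p=params(n); k=CT+P[:,2]*.036
    pts=np.array([k+P@[s*x,y,z] for s in(-1,1) for y in(-.012,.012) for x,z in((.03,.067),(.016,-.062),(.012,0))]); u=proj(p,pts)
    print(n,"pred clip centre,size",((u.min(0)+u.max(0))/2).round(1),np.ptp(u,axis=0).round(1))
    c=proj(p,[CT])[0]
    for t in("orange_clip","cap"):
        for d in vision.boxes_of(n,t):
            if np.hypot(*(np.array(d["bbox"][:2])-c))<45: print("  ",t,np.round(d["bbox"],1),round(float(d["confidence"]),2))
    u=proj(p,[CT+P@[x,y,z] for x in(-.008,.008) for y in(-.07,.07) for z in(-.03,0)]); print("   pred cap",((u.min(0)+u.max(0))/2).round(1),np.ptp(u,axis=0).round(1))
    for t in("blue_clip",):
        print("  ",t,[np.round(d["bbox"],0).tolist() for d in vision.boxes_of(n,t)])
a=vision.snapshot("scene"); o=cv2.imread("pics/s0.png")[:,:,::-1]
d=np.abs(a.astype(int)-o).max(2)>60; d=cv2.morphologyEx(d.astype(np.uint8),cv2.MORPH_OPEN,np.ones((3,3)))
c,l,st,ce=cv2.connectedComponentsWithStats(d); print("changed areas",[(s[:5].tolist()) for s in st[1:] if s[4]>25])
E
```

```text
scene pred clip centre,size [144.5 149.7] [19.5 51.1]
   orange_clip [148.5 148.7  17.6  46.4] 0.83
   orange_clip [146.8 149.9  14.3  49.5] 0.66
   cap [143.  172.2  54.   14.8] 0.79
   pred cap [142.2 170.5] [53.1 15.3]
   blue_clip [[327.0, 199.0, 17.0, 56.0], [142.0, 193.0, 80.0, 62.0]]
top pred clip centre,size [390.9 217.5] [30.2 40.8]
   orange_clip [392.2 223.8  26.8  43.3] 0.69
   cap [384.1 206.8  58.7  11.5] 0.88
   pred cap [383.3 205. ] [61.  13.5]
   blue_clip [[187.0, 175.0, 20.0, 29.0]]
wrist pred clip centre,size [249.4 190.8] [79.6 62.5]
   orange_clip [276.8 192.6  74.5  63.9] 0.73
   orange_clip [248.8 193.5  24.9  64.2] 0.68
   cap [252.1 168.7  18.1 126. ] 0.67
   pred cap [250.3 171.4] [ 15.3 123.5]
   blue_clip [[248.0, 195.0, 20.0, 67.0]]
changed areas [[149, 0, 25, 86, 1156], [477, 0, 35, 58, 1601], [290, 10, 136, 147, 4392], [142, 27, 8, 4, 30], [279, 27, 20, 37, 416], [136, 48, 6, 7, 36], [452, 58, 60, 67, 1790], [238, 74, 10, 29, 173], [116, 124, 51, 55, 1059], [239, 149, 70, 33, 731], [358, 178, 17, 39, 454], [186, 196, 9, 4, 35], [240, 200, 21, 37, 252], [383, 227, 29, 16, 202]]
```

In all three views the clip and cap match the predicted seated poses, the blue clip is unmoved, and the arm is clear. I'll hand it in.

```bash
python3 -c "
from h import *
show(); print(ctrl.close_job())"
```

```text
t 25.7 p [0.4132, -0.2492, 0.3091] gap 0.0854 F [0.5, -0.5, -0.0] q [-0.28, -0.25, -0.53, -0.24, -0.76, 0.45]
[[-0.845, 0.533, 0.042], [-0.035, 0.023, -0.999], [-0.533, -0.846, -0.001]]
the job is handed in; nothing more can be done
None
```

The ridge cap is seated over the panel's upper edge and released, and the small orange clip from the rack is clipped across its middle. I handed the job in at 25.7 s; it gave no verdict.

- **Cap:** I pushed it down until it met about 24 N along the slope, then let go. The picture afterwards showed roughly equal lengths of panel free at each end.
- **Orange clip:** squeezed to a 33 mm gap (its stop), carried over and pushed on until it met about 30 N along the slope. By my estimate the tongue ended within 1 mm of the cap's top and middle.
- **Last checks:** the networks' boxes for clip and cap agreed with the predicted seated poses to a few pixels in the scene and top views. The largest gap was about 6 px in row for the clip in the top view.
    - **Doubtful readings:** the wrist camera's best clip box was 27 px off, though a second one matched. The networks also twice reported a "blue clip" at the panel or the placed clip, which I took as false.
    - **Other things:** the blue clip's box was unchanged to within about 5 px. I did not check the bystanders one by one; the before/after difference in the scene view showed only small changes near them. The arm was clear of everything, at about 0 N, at hand-in.
- **Not checked by eye:** the picture limit was reached just before the final view, so the finished placing was confirmed by numbers only.

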